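# Find the key left on at the van's switch box and release it

### The arm

A 6-joint arm with a two-finger parallel gripper is mounted at the origin on the work surface. World frame = base frame: x ahead of the robot, y to its left, z up, the work surface at z = 0. Lengths are in mm, angles in rad, forces in N, time in s.
With the tool pointing down it reaches from about 300 to 875 mm from the base axis. Payload 4.2 kg.
Tool frame: the origin (TCP) lies at the very end of the fingers, on their centre line; the grasp point (between the pads) lies 19 mm behind it; y points along the fingers, x is the direction in which the jaws open and shut, and the axes are right-handed (so a half turn about y gives the same grasp; the last joint's range is limited). The gripper opens to 85 mm and grips with 20 to 120 N. Pads are 22 mm wide; open, the fingers measure 114 mm over their backs; the gripper's body (76 mm by 85 mm) begins 54 mm behind the grasp point. The pads swing forward as they close: fully open they stand 13 mm farther back than shut.
Start: joints at [1.171, 0.32, 1.565, -0, 1.257, -0.02], TCP at [213.175, 534.039, 231.338] pointing down, gripper open.
Joint ranges: [-3.11, 3.11], [-0.84, 2.01], [0.21, 2.61], [-1.34, 4.49], [0.05, 2.63], [-2.56, 2.56]. Speed limits (rad/s): [2.57, 2.57, 3.14, 3.14, 3.14, 3.14].

### API

Orientations are given as a unit quaternion [x, y, z, w].
In Python, from bench import robot gives the robot as it stands. The module is installed in compiled form; this text tells all that it offers.
- The arm moves only by the shell command python3 -m handwheel 'ROWS' [OPENING] [FORCE]. ROWS is JSON, a list of rows, each a list of 4 numbers: the shift along the world's x, y, z in mm, then the turn about the world's z in degrees. In form: [[dx, dy, dz, roll], ...]. A call has 1 to 12 rows; each row shifts and turns the commanded pose from where the row before left it; what a row does not reach is not made up. A row lasts 1/12 s, in which the tool goes at most 41.7 mm and 7.16 degrees, less where a joint would pass 70% of its speed; a pose out of reach is approached as far as the arm can. A call with a gripper value outside its range is refused whole. OPENING is the closure, from 0 (fully open) to 1 (shut), set as the call begins (- or left out, the last holds). The fingers move at their own pace and stop on an object; FORCE is the grip in N (left out, the last holds). Time passes only in rows, so rows that do not move let the fingers close. It gives the time, the measured TCP pose, the force and the opening at its end, in the units of the state.
- robot.state(): the state, without advancing time (a new reading comes with each control period).
- robot.snapshot(name): name is "scene" or "top" or "wrist"; returns a dict with "image" (480x640x3 uint8, red, green, blue), "z_map" (480x640 float32, mm along the optical axis (not along the pixel's ray), 0 where there is no reading), "fx", "fy", "cx", "cy" (pixels), "R" (3x3) and "t" (3): a world point X has camera coordinates R X + t; the wrist camera has in their place "tool_from_camera" (4x4, takes a point from camera to tool coordinates, whose origin is the TCP and whose axes are the tool frame's). Camera axes: x right, y down, z forward; pixel columns grow to the right and rows downward; lengths in mm; the calibration is good to about 2 mm. A picture is of the moment at which its call begins: read the wrist's pose just before it.
- robot.close_job(): hands the job in, once; it reports no verdict.
The state is a dict: "time": time; "joints": joint angles; "joint_vel": joint speeds; "joint_torque": joint torques, N m; "eef_pos": TCP position; "tcp_rot": TCP orientation; "contact_force": force on the tool from outside, world axes, zero at the start; "torque": the same for the moment, N m; "opening": finger opening in mm.
Only numpy, scipy, OpenCV 4.12 (cv2) and the standard library are available. Lean on these libraries where they do the work, as an engineer would, in place of code of your own. Each camera call takes 0.05 s, during which the arm holds its last target. There are 200 camera calls.

### The job

One of the four push-push keys on the switch box is still latched down, leaving its circuit on. Check the whole row with a fingertip, tapping each key lightly in turn from the robot's left to its right, so lightly that nothing switches; then press the latched key right down and let it spring up, so that all four keys stand up. Do not switch any of the other keys, and leave the loose things on and around the box where they are.

Things in the scene. Friction and masses are not known exactly. Their poses are not given: they have to be found in the camera images.
- switchbox: grey steel switch box screwed to the bench, 130 mm (x) by 280 mm (y) by 60 mm high, aluminium top plate at 60 mm; origin at the centre of its underside, its x axis points to the back (away from the robot), y to the left along the row of keys. Four black round fuse carriers, 9 mm proud and 17 mm across, stand behind the keys at box x = +40 mm
- switch_a: switch A, one of the four identical key switches (A to D) set in the switch box's top; origin at bench level (z = 0) straight below the centre of its key. The four stand in one row at box y = +96, +52, +8 and -36 mm, box x = -15 mm, with the box's yaw; which letter sits in which place changes from start to start
- switch_b: the same for switch B: see switch_a
- switch_c: the same for switch C: see switch_a
- switch_d: the same for switch D: see switch_a
- key_a_top (a point): centre of the top face of this switch's grey key cap, a ribbed block 42 mm (box x) by 28 mm (box y); caps are 16 mm apart in the row and stand 14 mm proud of the plate when up (74 mm above the bench), 9 mm when latched down (69 mm), 5 mm when pressed right to the bottom (65 mm)
- key_b_top (a point): the same for switch B: see key_a_top
- key_c_top (a point): the same for switch C: see key_a_top
- key_d_top (a point): the same for switch D: see key_a_top
- key_a (a joint): downward travel of this switch's key in m: 0 up (off), 0.005 latched down (on), 0.009 bottom. Push-push spring key: pressed to the bottom (past 8 mm) and let go it changes over, from up to latched or from latched to up; pressed less than that it goes back to where it was. An up key gives from 1.5 N, needing about 3.7 N at 5 mm and 5.5 N at the bottom, where it is hard; a latched key is solid until about 3.7 N, then moves on the same way to the bottom
- key_b (a joint): the same for switch B: see key_a
- key_c (a joint): the same for switch C: see key_a
- key_d (a joint): the same for switch D: see key_a
- spray_cap: loose red overcap of a spray can, an open cup 58 mm across and 40 mm high, standing on the right-hand end of the switch box's top; origin at its underside
- spray_can: loose spray can, 66 mm across and 190 mm high, standing behind the left end of the box; origin at its underside
- lacquer_tin: loose round tin, 84 mm across and 89 mm high, standing behind the right end of the box; origin at its underside
- tape_roll: loose roll of black insulating tape lying flat, 68 mm across, 19 mm high, in front of the right end of the box; origin at its underside
- marker: loose white marker pen with black cap, about 135 mm long and 16 mm thick, lying in front of the box; origin on its underside
- trigger_grip: loose red spray-can trigger handle, about 120 mm long and 48 mm high, lying left of the box; origin on its underside
- screwdriver: loose screwdriver, 190 mm long, lying right of the box; origin on its underside

How it is judged:
By the outcome, as a careful person would: the job done as asked, in the order asked, and still so for the second after the job is handed in, with the robot touching nothing.
It also fails if it takes over 42 s, if anything falls off the work surface, if the arm or the gripper's body presses on something with over 40 N, if the wrist force passes 120 N, or if a joint passes its speed limit or range.

## Working session

There is one attempt and no reset: what is moved stays moved. The work goes in short steps, Python scripts to look and compute and a shell command to move; the robot and the scene stay as the last step left them, time stands still between calls to the robot, and variables do not carry over. Pictures are saved under pics/ and viewed, about 8 in all and at most 12, crops included, and the job is handed in when it is done.

```bash
mkdir -p pics; python3 - <<'E'
from bench import robot
import cv2,numpy as np,pickle
s=robot.state();print(s)
d={}
for n in("scene","top"):
    d[n]=robot.snapshot(n);cv2.imwrite(f"pics/{n}0.png",d[n]["image"][:,:,::-1])
    print(n,d[n]["fx"],d[n]["R"],d[n]["t"])
pickle.dump(d,open("d.pkl","wb"))
E
```

```text
{'time': 0.0, 'joints': array([ 1.17100937e+00,  3.20300375e-01,  1.56569758e+00,  2.67179346e-05,
        1.25738812e+00, -1.99847208e-02]), 'joint_vel': array([ 2.99321046e-04, -1.05120548e-03, -1.57147282e-03,  7.18220784e-04,
       -7.24381757e-05,  4.99894924e-05]), 'joint_torque': array([ 5.50267359e-04, -4.15525997e+01, -2.34165752e+01,  1.53686328e-04,
        8.19623092e-03, -1.78265338e-05]), 'eef_pos': array([212.96942838, 533.58630981, 230.47018847]), 'tcp_rot': array([ 0.58573132,  0.39609116, -0.3971648 , -0.58505619]), 'contact_force': array([-0.54328848, -0.05191295,  0.32014732]), 'torque': array([-0.00719252,  0.00956953,  0.00646719]), 'opening': 85.69808875866927}
scene 512.173939275839 [[ 0.44895793  0.89354038  0.0047291 ]
 [ 0.60553885 -0.30035163 -0.73696105]
 [-0.65708407  0.33372817 -0.67591866]] [-285.51216987 -308.84318618 1249.58062192]
top 497.8084625550901 [[-0.01727795 -0.99978613 -0.0113652 ]
 [-0.98027467  0.01917685 -0.19670743]
 [ 0.19688331  0.00774231 -0.98039636]] [ 33.80287688 615.88655776 761.32868914]
```

View pics/top0.png

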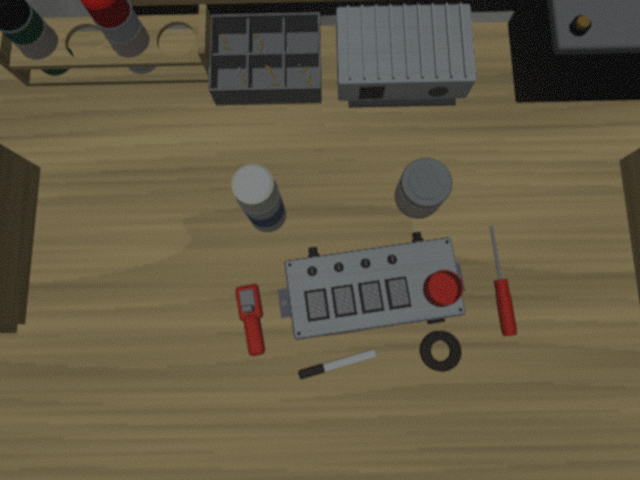

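View pics/scene0.png

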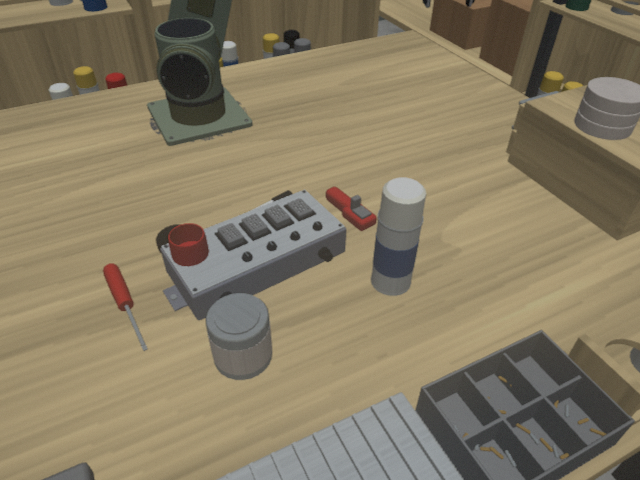

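The top view shows the box, with keys near (317,304), (344,300), (371,296) and (398,292). The red cap is at (443,288) and the can at (255,190). The scene view shows the same layout. Next I'll measure the keys.

```bash
cat > h.py <<'E'
import numpy as np,cv2
def ray(c,uv,z):
    R,t=np.array(c["R"]),np.array(c["t"]); o=-R.T@t
    d=R.T@np.array([(uv[0]-c["cx"])/c["fx"],(uv[1]-c["cy"])/c["fy"],1]); return o+d*(z-o[2])/d[2]
def cloud(c):
    R,t=np.array(c["R"]),np.array(c["t"]); Z=c["z_map"]; v,u=np.mgrid[:480,:640]
    P=np.stack([(u-c["cx"])/c["fx"]*Z,(v-c["cy"])/c["fy"]*Z,Z],-1); return (P-t)@R
E
python3 - <<'E'
import pickle,numpy as np,cv2
from h import *
d=pickle.load(open("d.pkl","rb"))
c=d["top"];im=c["image"]
g=cv2.cvtColor(im,cv2.COLOR_RGB2GRAY);hsv=cv2.cvtColor(im,cv2.COLOR_RGB2HSV)
P=cloud(c)
print("gray: plate",g[270,330],im[270,330],"key",im[304,317])
K=[(317,304),(344,300),(371,296),(398,292)]
for k in K:
    u,v=k;p=P[v-8:v+9,u-6:u+7].reshape(-1,3);print(k,ray(c,k,72).round(1),np.median(p,0).round(1),p[:,2].std().round(2))
# plate outline
plate=P[...,2]; m=((plate>50)&(plate<82)).astype(np.uint8); m[:230]=0;m[345:]=0;m[:,:270]=0;m[:,480:]=0
cn=max(cv2.findContours(m,0,2)[0],key=cv2.contourArea)
q=np.array([ray(c,p[0],60)[:2] for p in cn],np.float32)
print("box rect",cv2.minAreaRect(q))
print("plate z",np.median(plate[m>0]))
pm=P[m>0];print(np.percentile(pm[:,2],[5,25,50,75,95]))
s=d["scene"];cv2.imwrite("pics/s1.png",cv2.resize(s["image"][170:330,140:360,::-1],None,fx=3.6,fy=3.6,interpolation=cv2.INTER_CUBIC))
t=cv2.resize(im[230:345,270:480,::-1],None,fx=3.8,fy=3.8,interpolation=cv2.INTER_CUBIC);cv2.imwrite("pics/t1.png",t)
E
```

```text
gray: plate 104 [102 104 107] key [80 80 80]
(317, 304) [504.3  32.8  72. ] [504.5  32.8  68.8] 1.33
(344, 300) [509.9 -10.2  72. ] [509.7 -10.1  73.9] 1.42
(371, 296) [515.4 -53.3  72. ] [515.3 -53.1  73.6] 75.24
(398, 292) [521.  -96.5  72. ] [520.8 -96.2  73.6] 1.29
box rect ((531.50830078125, -58.82185363769531), (128.8142852783203, 277.1951599121094), 7.2533369064331055)
plate z 60.17974927785452
[56.53587894 58.85385676 60.17974928 62.16294156 73.72303501]
```

View pics/t1.png

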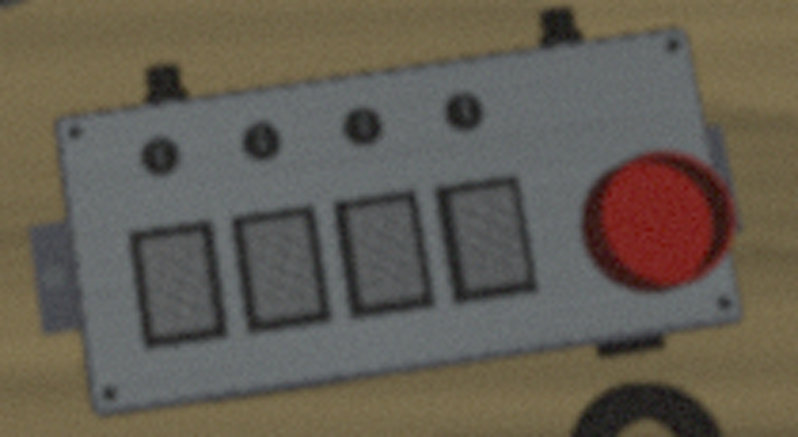

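```bash
python3 - <<'E'
import pickle,numpy as np
from h import *
from bench import robot
from scipy.spatial.transform import Rotation as Ro
s=robot.state();R=Ro.from_quat(s["tcp_rot"]).as_matrix();print(R.round(3),np.degrees(np.arctan2(R[1,0],R[0,0])))
d=pickle.load(open("d.pkl","rb"));print("can",ray(d["top"],(254,185),190),"cap",ray(d["top"],(445,288),100))
P=cloud(d["scene"])
for z in ((231,236),(256,225),(278,217),(300,209)):
    p=P[z[1]-4:z[1]+5,z[0]-4:z[0]+5].reshape(-1,3);print(np.median(p,0).round(1))
E
```

```text
[[ 0.371 -0.001 -0.929]
 [ 0.929 -0.001  0.371]
 [-0.002 -1.     0.   ]] 68.2350033244935
can [666.33396676 117.2533311  190.        ] cap [ 523.44224342 -164.9057519   100.        ]
[ 534.6 -100.5   73.8]
[527.5 -55.4  73.7]
[524.8 -15.1  73.6]
[516.1  29.9  68.6]
```

```bash
python3 -m handwheel '[[12,-21,0,-5],[12,-21,0,-5],[12,-21,0,-5],[12,-21,0,-5],[12,-21,0,-5],[12,-21,0,-5],[12,-21,0,-5],[12,-21,0,-5],[12,-21,0,-5],[12,-21,0,-5],[12,-21,0,-5],[12,-21,0,-6]]' 1 40
python3 -m handwheel '[[12,-21,-10,0],[12,-21,-10,0],[12,-21,-10,0],[12,-21,-10,0],[12,-21,-10,0],[12,-21,-10,0],[12,-21,-10,0],[12,-21,-10,0],[12,-21,-10,0],[12,-21,-10,0],[12,-21,-10,0],[12,-21,-10,0]]'
python3 -m handwheel '[[0,0,0,0],[0,0,0,0],[0,0,0,0],[0,0,0,0]]'
python3 -c "
from bench import robot
import cv2
from scipy.spatial.transform import Rotation as Ro
print(Ro.from_quat(robot.state()['tcp_rot']).as_matrix().round(3))
cv2.imwrite('pics/s2.png',robot.snapshot('scene')['image'][100:400,100:500,::-1])"
```

```text
time: 1.1
eef_pos: [357.3, 280.8, 231.0]
tcp_rot: [0.706, 0.043, -0.043, -0.706]
contact_force: [0.2, -0.4, 0.2]
opening: 0.0
time: 2.1
eef_pos: [501.3, 28.9, 110.5]
tcp_rot: [-0.706, -0.044, 0.045, 0.706]
contact_force: [-0.2, -0.2, 0.0]
opening: -0.1
time: 2.43
eef_pos: [500.8, 30.7, 111.6]
tcp_rot: [-0.706, -0.045, 0.045, 0.706]
contact_force: [0.2, -0.4, -0.2]
opening: 0.1
[[ 0.992  0.    -0.127]
 [ 0.127  0.     0.992]
 [ 0.    -1.     0.   ]]
```

View pics/s2.png

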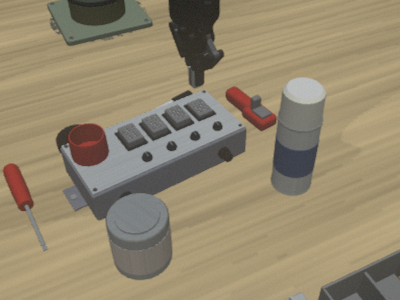

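The tip is at crop pixel (196,83), above the leftmost key, and it's clear of everything.

```bash
python3 -m handwheel '[[3,4,-8,0],[0,0,-10,0],[0,0,-10,0],[0,0,-5,0],[0,0,-3,0],[0,0,-2,0],[0,0,0,0],[0,0,0,0],[0,0,0,0]]'
for i in 1 ; do python3 -m handwheel '[[0,0,-1,0],[0,0,0,0],[0,0,0,0]]'; done
python3 -m handwheel '[[0,0,-1,0],[0,0,0,0],[0,0,0,0]]'
python3 -m handwheel '[[0,0,-1,0],[0,0,0,0],[0,0,0,0]]'
```

```text
time: 3.23
eef_pos: [504.5, 34.0, 73.6]
tcp_rot: [0.706, 0.045, -0.044, -0.706]
contact_force: [0.7, 0.6, 0.5]
opening: 0.2
time: 3.48
eef_pos: [504.2, 34.0, 72.5]
tcp_rot: [0.706, 0.045, -0.044, -0.706]
contact_force: [-0.4, 0.3, -0.1]
opening: 0.3
time: 3.73
eef_pos: [504.1, 34.0, 71.3]
tcp_rot: [-0.706, -0.045, 0.045, 0.706]
contact_force: [0.0, -1.2, -0.6]
opening: 0.1
time: 3.98
eef_pos: [504.1, 34.0, 70.3]
tcp_rot: [-0.706, -0.045, 0.045, 0.706]
contact_force: [-0.2, -0.6, -0.1]
opening: 0.1
```

```bash
for i in 1; do python3 -m handwheel '[[0,0,-0.5,0],[0,0,0,0],[0,0,0,0]]'|grep -E 'eef|force'
python3 -m handwheel '[[0,0,-0.5,0],[0,0,0,0],[0,0,0,0]]'|grep -E 'eef|force'
python3 -m handwheel '[[0,0,-0.3,0],[0,0,0,0],[0,0,0,0]]'|grep -E 'eef|force'; done
```

```text
eef_pos: [504.2, 34.0, 69.8]
contact_force: [-0.6, 0.0, 0.6]
eef_pos: [504.1, 34.0, 69.3]
contact_force: [0.2, -0.7, -0.5]
eef_pos: [504.2, 34.0, 69.0]
contact_force: [-0.3, 0.2, 0.7]
```

```bash
python3 -m handwheel '[[0,0,-0.3,0],[0,0,0,0],[0,0,0,0]]'|grep -E 'eef|force'
python3 -m handwheel '[[0,0,0,0]]'|grep -E 'eef|force'
python3 -m handwheel '[[0,0,-0.2,0],[0,0,0,0]]'|grep -E 'eef|force'
python3 -m handwheel '[[0,0,0,0]]'|grep -E 'eef|force'
```

```text
eef_pos: [504.2, 34.1, 68.9]
contact_force: [0.2, -1.6, 2.2]
eef_pos: [504.2, 34.0, 68.9]
contact_force: [-0.6, 0.1, 2.6]
eef_pos: [504.2, 34.0, 68.7]
contact_force: [-1.4, 0.5, 4.3]
eef_pos: [504.2, 34.0, 68.7]
contact_force: [-0.9, 0.5, 3.8]
```

Key 1 makes contact at 69.0 and feels solid, so it is latched. I'll lift off and go to key 2.

```bash
python3 -m handwheel '[[0,0,8,0],[0,0,10,0],[2.8,-21.8,0,0],[2.8,-21.8,0,0],[0,0,-6,0],[0,0,-4,0],[0,0,-1.5,0],[0,0,0,0],[0,0,0,0]]'|grep -E 'eef|force'
python3 -m handwheel '[[0,0,-0.5,0],[0,0,0,0],[0,0,0,0]]'|grep -E 'eef|force'
python3 -m handwheel '[[0,0,-0.5,0],[0,0,0,0],[0,0,0,0]]'|grep -E 'eef|force'
python3 -m handwheel '[[0,0,-0.5,0],[0,0,0,0],[0,0,0,0]]'|grep -E 'eef|force'
```

```text
eef_pos: [509.6, -8.9, 74.9]
contact_force: [-0.6, 0.6, 0.3]
eef_pos: [509.8, -9.3, 74.7]
contact_force: [0.3, 0.1, -0.0]
eef_pos: [509.8, -9.5, 74.1]
contact_force: [0.2, -0.0, 0.9]
eef_pos: [509.8, -9.5, 73.6]
contact_force: [-0.3, 0.1, 1.3]
```

```bash
python3 -m handwheel '[[0,0,-0.5,0],[0,0,0,0],[0,0,0,0]]'|grep -E 'eef|force'
python3 -m handwheel '[[0,0,0,0]]'|grep -E 'eef|force'
python3 -m handwheel '[[0,0,6,0],[0,0,8,0],[2.8,-21.8,0,0],[2.8,-21.8,0,0],[0,0,-6,0],[0,0,-4,0],[0,0,-2.5,0],[0,0,0,0],[0,0,0,0]]'|grep -E 'eef|force'
python3 -m handwheel '[[0,0,-0.5,0],[0,0,0,0],[0,0,0,0]]'|grep -E 'eef|force'
python3 -m handwheel '[[0,0,-0.5,0],[0,0,0,0],[0,0,0,0]]'|grep -E 'eef|force'
python3 -m handwheel '[[0,0,-0.5,0],[0,0,0,0],[0,0,0,0]]'|grep -E 'eef|force'
python3 -m handwheel '[[0,0,0,0]]'|grep -E 'eef|force'
```

```text
eef_pos: [509.9, -9.5, 73.1]
contact_force: [-0.1, 0.8, 2.3]
eef_pos: [509.8, -9.5, 73.1]
contact_force: [0.4, 0.0, 1.4]
eef_pos: [515.0, -52.4, 74.3]
contact_force: [-0.3, -0.7, -0.4]
eef_pos: [515.4, -52.8, 74.1]
contact_force: [-0.5, -0.9, -0.0]
eef_pos: [515.5, -53.0, 73.7]
contact_force: [0.4, 1.2, 1.3]
eef_pos: [515.4, -53.1, 73.1]
contact_force: [-0.9, 0.8, 1.8]
eef_pos: [515.5, -53.1, 73.1]
contact_force: [0.1, 1.7, 1.5]
```

Keys 2 and 3 are both up: first contact is near 74 and they give softly at about 1.7 N. Now key 4, then lift off.

```bash

python3 -m handwheel '[[0,0,6,0],[0,0,8,0],[2.8,-21.8,0,0],[2.8,-21.8,0,0],[0,0,-6,0],[0,0,-4,0],[0,0,-2.5,0],[0,0,0,0],[0,0,0,0]]'|grep -E 'eef|force'
python3 -m handwheel '[[0,0,-0.5,0],[0,0,0,0],[0,0,0,0]]'|grep -E 'eef|force'
python3 -m handwheel '[[0,0,-0.5,0],[0,0,0,0],[0,0,0,0]]'|grep -E 'eef|force'
python3 -m handwheel '[[0,0,-0.5,0],[0,0,0,0],[0,0,0,0]]'|grep -E 'eef|force'
python3 -m handwheel '[[0,0,0,0]]'|grep -E 'eef|force'
python3 -m handwheel '[[0,0,8,0],[0,0,14,0],[0,0,0,0]]'|grep -E 'eef|force'
```

```text
eef_pos: [520.6, -96.1, 74.3]
contact_force: [-0.4, -0.3, -0.5]
eef_pos: [521.0, -96.5, 74.1]
contact_force: [-1.2, 0.5, 0.4]
eef_pos: [521.1, -96.5, 73.7]
contact_force: [-0.1, 2.1, 2.4]
eef_pos: [521.1, -96.7, 73.1]
contact_force: [-0.6, 1.7, 1.5]
eef_pos: [521.1, -96.7, 73.1]
contact_force: [-0.9, 1.7, 2.3]
eef_pos: [522.5, -97.4, 97.2]
contact_force: [0.1, 0.3, 0.4]
```

Key 4 is up too. Back to key 1 to press it down.

```bash

python3 -m handwheel '[[-2.8,21.8,0,0],[-2.8,21.8,0,0],[-2.8,21.8,0,0],[-2.8,21.8,0,0],[-2.8,21.8,0,0],[-2.8,21.8,0,0],[0,0,-10,0],[0,0,-8,0],[0,0,-4,0],[0,0,-2,0],[0,0,0,0],[0,0,0,0]]'|grep -E 'eef|force'
python3 -m handwheel '[[0,0,-1,0],[0,0,-1,0],[0,0,-1,0],[0,0,-1,0],[0,0,-1,0],[0,0,0,0],[0,0,0,0]]'|grep -E 'eef|force'
```

```text
eef_pos: [504.3, 33.3, 70.8]
contact_force: [-0.2, -0.9, 0.5]
eef_pos: [504.5, 33.8, 66.4]
contact_force: [0.1, -2.1, 5.4]
```

```bash

python3 -m handwheel '[[0,0,-0.7,0],[0,0,-0.7,0],[0,0,-0.3,0],[0,0,0,0],[0,0,0,0]]'|grep -E 'eef|force'
python3 -m handwheel '[[0,0,-0.4,0],[0,0,0,0],[0,0,0,0]]'|grep -E 'eef|force'
```

```text
eef_pos: [504.5, 33.8, 65.0]
contact_force: [-1.0, -2.4, 6.9]
eef_pos: [504.6, 33.8, 65.0]
contact_force: [-1.4, -3.0, 10.7]
```

The key is hard at the bottom: the position stayed at 65.0 while the force rose to 10.7 N. I'll release it and back away towards the robot's left to look.

```bash

python3 -m handwheel '[[0,0,3,0],[0,0,4,0],[0,0,6,0],[0,0,15,0],[0,0,25,0],[0,0,30,0],[0,0,30,0],[-15,30,0,0],[-15,30,0,0],[-15,30,0,0],[-15,30,0,0],[-15,30,0,0]]'
python3 -m handwheel '[[-15,30,0,0],[-15,30,0,0],[-15,30,0,0],[0,0,0,0],[0,0,0,0]]'
python3 - <<'E'
from bench import robot
from h import *
c=robot.snapshot("top");P=cloud(c)
for u,v in [(317,304),(344,300),(371,296),(398,292)]: print("top",np.median(P[v-8:v+9,u-6:u+7].reshape(-1,3),0).round(1))
s=robot.snapshot("scene");P=cloud(s)
for u,v in ((231,236),(256,225),(278,217),(300,209)): print("scene",np.median(P[v-4:v+5,u-4:u+5].reshape(-1,3),0).round(1))
cv2.imwrite("pics/t3.png",c["image"][:,:,::-1])
import pickle
o=pickle.load(open("d.pkl","rb"))["top"]["image"];df=cv2.absdiff(o,c["image"]).max(2);m=cv2.medianBlur(((df>30)*255).astype(np.uint8),3);print([cv2.boundingRect(k) for k in cv2.findContours(m,0,2)[0]])
E
```

```text
time: 13.82
eef_pos: [427.8, 185.4, 177.0]
tcp_rot: [-0.706, -0.044, 0.045, 0.706]
contact_force: [0.7, -0.3, 0.2]
opening: 0.2
time: 14.23
eef_pos: [383.0, 275.2, 176.8]
tcp_rot: [0.706, 0.046, -0.046, -0.706]
contact_force: [0.1, 0.1, 0.4]
opening: -0.3
top [504.2  32.7  73.7]
top [509.7 -10.2  73.4]
top [515.2 -53.1  73.6]
top [520.8 -96.2  73.6]
scene [ 535.2 -100.6   73.6]
scene [527.7 -55.2  73.4]
scene [524.4 -14.6  73.4]
scene [521.1  27.3  73.1]
[(0, 349, 143, 131)]
```

View pics/t3.png

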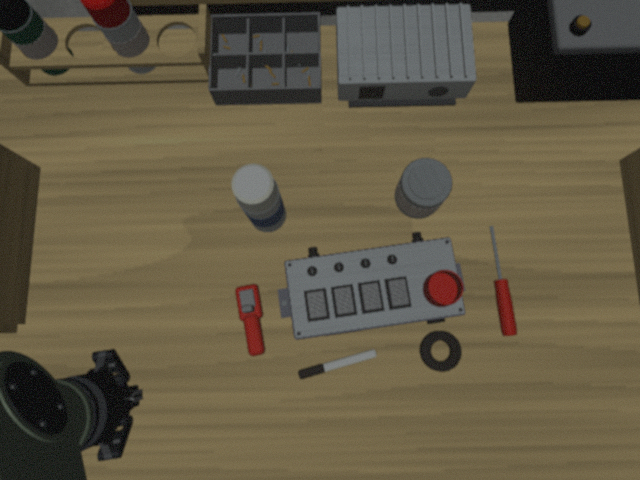

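All four keys now stand at about 73.5 mm. The loose things are unmoved, and the arm at lower left, near (80,410), is the only change in the picture.

```bash
python3 -c "
from bench import robot
print(robot.close_job())"
```

```text
the job is handed in; nothing more can be done
None
```

The latched key, the leftmost of the four, has been released, and all four keys now stand up. I handed the job in at about 14 s of the 42 s allowed.

- **Tapping:** I tapped the row from the robot's left to its right with the closed fingertips. Key 1 was solid at 69 mm. The force reading there reached about 4 N, slightly above the 3.7 N at which a latched key starts to move, but it did not switch. Keys 2 to 4 made contact near 74 mm and gave softly at about 1.5–2.4 N, pressed only about 1 mm.
- **Pressing:** I pressed key 1 to its hard stop at 65.0 mm with about 11 N, then let it spring up and moved the arm clear.
- **Last checks:** Both cameras' depth readings put all four key tops at 73.1–73.7 mm. Comparing the top view before and after showed no change except the arm itself, so none of the loose things in that view moved. No check failed or disagreed.

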